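# Power up the label printer and feed labels

## Task

Get the label printer feeding, using only the fingertips: first press the near half of the power strip's rocker so that it tips over, then push the round power button on the printer all the way down, where it stays. Last, press the long feed bar on the printer down and keep it pressed: the program finishes while holding the bar down. Leave the square key alone, do not pick up or shove the printer or the strip, and do not disturb the other things on the table.

Things in the scene. Friction and masses are not known exactly. Their poses are not given: they have to be found in the camera images.
- strip: White power strip lying loose on the table, 245 mm long (its y), 52 mm wide (its x), housing top 34 mm above the table, 0.6 kg. Origin: centre of its underside; z up. Its -x side faces roughly the robot. The rocker switch is near its -y end, above x = 0, y = -72 mm.
- strip_switch (a joint): The strip's rocker: 24 mm across the strip (x -12 to +12 mm), 12 mm along it, turning about a line along the strip's y, 31 mm above the table. 0 = off, its near (-x) half up, 39 mm high; 0.349 rad = on, near half tipped down (outer edge 4 mm lower), far half up. Friction only (about 3 N pressed at its outer edge, more nearer the middle), no spring: it stays where it is put.
- rocker_press (a point): Point of the strip (does not move with the rocker) at its x = -13 mm, y = -72 mm, 38 mm above the table: just at the outer edge of the rocker's near half. Coming straight down here with the closed fingertips, pads' 16 mm side across the strip and closing line along it, presses only the near half.
- printer: Desktop label printer, white box 110 mm deep (x), 170 mm wide (y), top 62 mm above the table, loose on rubber feet, 1.5 kg. Origin: centre of its underside; z up; its front (label slot) is -x, roughly toward the robot. On the dark deck along its front edge (all at x = -20 mm) from its +y to its -y end: round power button (y = +64 mm), square key (y = +20 mm), long feed bar (y = -46 mm).
- power_button (a joint): Travel of the round power button. Its joint is 0 when up and 0.005 (5 mm) fully down. About 3.5 N of friction, no spring: it stays where it is pushed.
- power_button_top (a point): Centre of the top of the round button, 23 mm across, 8.5 mm proud of the printer's top when up; moves with it.
- square_key (a joint): Travel of the square key, which must stay unpressed. Its joint is 0 when up and 0.005 (5 mm) fully down. Sprung.
- square_key_top (a point): Centre of the top of the square key, 20 by 20 mm, 8.5 mm proud of the printer's top.
- feed_bar (a joint): Travel of the feed bar. Its joint is 0 when up and 0.005 (5 mm) fully down. Sprung: 2.4 N to start, 5.4 N fully down; it comes up when let go.
- feed_bar_top (a point): Centre of the top of the feed bar, 19 mm (printer x) by 58 mm (printer y), 8.5 mm proud of the printer's top when up; moves with it.
- stamp: Wooden rubber stamp, 30x30x53 mm, standing loose; bystander. Origin: centre of its underside.
- bottle: Ink bottle, 44 mm across, 62 mm high, standing loose; bystander. Origin: centre of its underside.
- tape: Roll of paper tape lying flat, 48 mm across, 15 mm high, loose; bystander. Origin: centre of its underside.
- badge: Round badge, 38 mm across, 6 mm high, loose; bystander. Origin: centre of its underside.
- blanks: Stack of round badge blanks, 39 mm across, 19 mm high, loose; bystander. Origin: centre of its underside.
- packet_display: Row of three fixed upright orange card displays, part of the furniture, right of the middle of the table. Origin: on the table, mid-row; the row runs along world y from 0.35 m to the left to 0.35 m to the right of it, feet from x = -50 mm to +50 mm, cards 3 mm thick leaning slightly back, their tops 240 mm above the table. The gripper must pass in front of it or well above it.
- eraser: Eraser, 43x19x12 mm, loose; bystander. Origin: centre of its underside.

How it is judged (in metres and radians):
On the way, in this order (a step that is already met when the one before it is completed fails the run):
1. the strip's rocker is tipped on (value of joint strip_switch above 0.25 rad), for 0.1 s.
2. the round power button is pushed down (value of joint power_button above 0.0035 m), for 0.1 s.
3. the feed bar is pressed down by the fingers (value of joint feed_bar above 0.003 m and contact force between the fingers and printer above 1 N), for 0.2 s.
At the end, for the whole second after the job is handed in: The rocker is on (over 0.25 rad), the round button is down (over 3.5 mm), the fingers hold the feed bar down (over 3 mm of 5, with more than 1 N on the printer), the square key is up (under 1.5 mm), and printer and strip stand level (within 0.1 rad) with the printer at rest (all of step 3 and value of joint strip_switch above 0.25 rad and value of joint power_button above 0.0035 m and value of joint square_key below 0.0015 m and linear speed of printer below 0.02 m/s and angle between each of printer, strip's own z axis and vertical below 0.1 rad); the arm keeps its last pose, push and grip.
It fails at once if the power button or the feed bar is pressed before the strip is on (value of joint strip_switch below 0.15 rad and value of joint any of power_button, feed_bar above 0.002 m).
It fails at once if the feed bar is pressed before the power button is down (value of joint feed_bar above 0.002 m and value of joint power_button below 0.0025 m).
It fails at once if the square key is pressed (value of joint square_key above 0.002 m).
It fails at once if the printer or the strip is lifted, tipped or shoved more than 25 mm (distance of any of printer, strip from where it was at the start of the episode above 0.025 m or height (world z) of any of printer, strip above 0.01 m or angle between any of printer, strip's own z axis and vertical above 0.2 rad).
It fails at once if a bystander is moved more than 20 mm or knocked over (distance of any of stamp, bottle, tape, badge, blanks, eraser from where it was at the start of the episode above 0.02 m or angle between any of stamp, bottle, tape, badge, blanks, eraser's own z axis and vertical above 0.5 rad).
It also fails if it takes over 72 s, if anything falls off the work surface, if the arm or the gripper's body presses on something with over 40 N, if the wrist force passes 120 N, or if a joint passes its speed limit or range.

## Robot

A 6-joint arm with a two-finger parallel gripper is mounted at the origin on a cart in front of the work surface, level with it; the furniture and walls round the work are solid. World frame = base frame: x ahead of the robot, y to its left, z up, the work surface at z = 0. Lengths are in mm, angles in rad, forces in N, time in s.
With the tool pointing down it reaches from about 400 to 925 mm from the base axis. Payload 12.5 kg.
Tool frame: the origin (TCP) lies midway between the tips of the shut fingers; the grasp point (between the pads) lies 19 mm behind it (env.pinch_z is the z of the grasp point in the tool frame, in mm); z points along the fingers, y is the line along which they close (so a half turn about z gives the same grasp; the last joint's range is limited). The gripper opens to 95 mm and grips with 3 to 60 N. Pads are 20 mm wide; open, the fingers measure 119 mm over their backs; the gripper's body (75 mm by 180 mm) begins 59 mm behind the grasp point.
Start: joints at [-1.269, 0.491, 1.559, -0, 1.092, -0.106], TCP at [247.893, -573.756, 214.661] pointing down, gripper open.
Joint ranges: [-3.1, 3.1], [-0.84, 2.19], [0.05, 2.79], [-1.13, 4.28], [0.06, 2.93], [-2.69, 2.69]. Speed limits (rad/s): [2.22, 2.22, 2.79, 3.14, 3.14, 3.14].

## Interface

Orientations are given as [roll, pitch, yaw] about the fixed x, y, z axes, in that order (R = Rz(yaw) Ry(pitch) Rx(roll)).
In Python, from cell import env, eyes gives the robot as it stands.
- The arm moves only by the shell command python3 -m inch 'ROWS'. ROWS is JSON, a list of rows, each a list of 3 entries, a list of its own where there are three numbers: the shift along the tool's x, y, z in units of 60 mm (1.0 is 60 mm), then the turn about the tool's z in units of 5 degrees (1.0 is 5 degrees), then the closure, from -1 (fully open) to 1 (shut). In form: [[[tx, ty, tz], turn, claw], ...]. A call has exactly 10 rows; each row shifts and turns the commanded pose from where the row before left it, along the tool's axes as they then stand; what a row does not reach is not made up. A row lasts 1/8 s, in which the tool goes at most 62.5 mm and 10.7 degrees, less where a joint would pass 70% of its speed; a pose out of reach is approached as far as the arm can. A call is refused whole if a number of a shift passes 1 or a number of a turn 1, either way. A call with a gripper value outside its range is refused whole. The fingers move at their own pace and stop on an object; the grip force is fixed at half the most. Time passes only in rows, so rows that do not move let the fingers close, or fill a call up. It gives the time, the measured TCP pose, the force, the opening and the grip force at its end, in the units of the state.
- env.state(): the state, without advancing time (a new reading comes with each control period).
- eyes.read_camera(name): name is "side" or "top"; returns a dict with "pixels" (400x640x3 uint8, red, green, blue), "fx", "fy", "cx", "cy" (pixels), "distortion" ([k1, k2, p1, p2, k3] as OpenCV has them; the pictures are not rectified), "extrinsics" (4x4, takes a point from world to camera coordinates). Camera axes: x right, y down, z forward; pixel columns grow to the right and rows downward; lengths in mm; the calibration is good to about 2 mm. A picture is of the moment at which its call begins. There is no depth.
- env.job_done(): hands the job in; it is judged then, once.
Trained networks look in a picture, given as the dict that the camera call returned (one of the last four; its "shot" number tells which), for a name from the list of things; names that differ only in an ending like _2 or _b are one class to them, and where a whole thing is asked for, a point or a joint stands for the part that bears it (a point fixed in the world has none). Each returns a list of dicts, best first, with "score" (0 to 1); they miss things now and then, are a little off and sometimes report something else, mostly with a low value. They report only what shows in the picture. A call takes as long as a camera call.
- eyes.boxes_of(name, picture): "centre" ([row, column] in pixels, amid what is visible of it).
- eyes.cut_out(name, picture): "mask" (400x640 bool, what is visible of it) and "centre" ([row, column] in pixels, amid what is visible of it).
- eyes.spot_point(name, picture): "centre" ([row, column] in pixels: a listed point, or the origin of a listed thing).
The state is a dict: "t": time; "joints": joint angles; "qvel": joint speeds; "tau": joint torques, N m; "eef_pos": TCP position; "tcp_rot": TCP orientation; "ft_force": force on the tool from outside, world axes, zero at the start; "moment": the same for the moment, N m; "opening": opening from 0.0 (shut) to 1.0 (fully open); "grip_force": force on a finger pad.
Only numpy, scipy, OpenCV 4.12 (cv2) and the standard library are available. Lean on these libraries where they do the work, as an engineer would, in place of code of your own. Each camera call takes 0.05 s, during which the arm holds its last target. There are 200 camera calls.

## Working session

There is one attempt and no reset: what is moved stays moved. The work goes in short steps, Python scripts to look and compute and a shell command to move; the robot and the scene stay as the last step left them, time stands still between calls to the robot, and variables do not carry over. Pictures are saved under pics/ and viewed, at most 10 in all, crops included, and the job is handed in when it is done.

```bash
ls; mkdir -p pics; cat > h.py <<'E'
import numpy as np, cv2
from cell import env, eyes
def ray(p,rc):
    K=np.array([[p["fx"],0,p["cx"]],[0,p["fy"],p["cy"]],[0,0,1.]])
    n=cv2.undistortPoints(np.array([[[rc[1],rc[0]]]],float),K,np.array(p["distortion"],float))[0,0]
    E=np.array(p["extrinsics"]);R=E[:3,:3];t=E[:3,3]
    return -R.T@t, R.T@np.array([n[0],n[1],1.])
def at_z(p,rc,z):
    o,d=ray(p,rc); return o+d*(z-o[2])/d[2]
def tri(a,ra,b,rb):
    A=np.zeros((3,3));v=np.zeros(3);L=[]
    for o,d in (ray(a,ra),ray(b,rb)):
        d=d/np.linalg.norm(d);P=np.eye(3)-np.outer(d,d);A+=P;v+=P@o;L.append((o,P))
    x=np.linalg.solve(A,v); return x,[round(float(np.linalg.norm(P@(x-o))),1) for o,P in L]
E
cat > m.py <<'E'
from h import *
np.set_printoptions(precision=1,suppress=True)
ps={n:eyes.read_camera(n) for n in("top","side")}
for n,p in ps.items(): cv2.imwrite(f"pics/{n}0.png",p["pixels"][:,:,::-1])
for nm,z in dict(strip=0,rocker_press=38,printer=0,power_button_top=70.5,square_key_top=70.5,feed_bar_top=70.5,stamp=0,bottle=0,tape=0,badge=0,blanks=0,eraser=0,packet_display=0).items():
    c={}
    for n,p in ps.items():
        r=eyes.spot_point(nm,p)
        for q in r[:2]: print(nm,n,np.array(q["centre"]),round(q["score"],2),at_z(p,q["centre"],z))
        if r:c[n]=r[0]["centre"]
    if len(c)==2: print("   TRI",*tri(ps["top"],c["top"],ps["side"],c["side"]))
print(env.state())
E
python3 m.py
```

```text
pics
strip top [237.7 345.6] 0.77 [480.  -83.1   0. ]
strip side [213.4 357.4] 0.64 [457.6 -78.8  -0. ]
   TRI [469.1 -84.   -4.3] [11.0, 11.0]
rocker_press top [249.  367.9] 0.84 [ 446.8 -146.7   38. ]
rocker_press side [173.2 362.5] 0.75 [ 465.7 -246.4   38. ]
rocker_press side [190.9 366.4] 0.68 [ 440.9 -149.5   38. ]
   TRI [ 451.  -139.5  109.6] [5.5, 5.5]
printer top [218.4 217.8] 0.91 [530.7 304.3   0. ]
printer top [246.3 420.7] 0.31 [ 458.1 -308.6    0. ]
printer side [307.4 306.9] 0.72 [528.1 308.5   0. ]
printer side [190.1 364.6] 0.68 [ 451.1 -205.2    0. ]
   TRI [530.  305.1  -4.4] [1.0, 1.0]
power_button_top top [217.7 187.8] 0.6 [525.7 376.1  70.5]
power_button_top side [173.5 365.1] 0.7 [ 453.2 -197.7   70.5]
power_button_top side [311.2 301.8] 0.43 [523.  376.9  70.5]
   TRI [458.3 281.1 392.9] [43.1, 43.1]
square_key_top top [247.5 459.3] 0.64 [ 454.6 -405.1   70.5]
square_key_top top [221.2 202.7] 0.46 [516.5 332.1  70.5]
square_key_top side [248.2 304.5] 0.48 [563.5 178.8  70.5]
square_key_top side [295.4 311.4] 0.43 [512.  328.3  70.5]
   TRI [ 602.7 -549.  -590
[... 856 characters left out ...]
76.6] 0.56 [687.5  22.    0. ]
   TRI [683.4  24.5   2.1] [3.2, 3.2]
eraser top [247.6 460.6] 0.46 [ 456.  -429.2    0. ]
eraser top [156.9 265.9] 0.36 [722.5 164.1   0. ]
eraser side [155.4 369.8] 0.5 [ 459.4 -426.1    0. ]
   TRI [ 457.8 -429.7   -2.1] [1.8, 1.8]
packet_display side [256.9 364.7] 0.33 [412.  105.6   0. ]
{'t': 1.4, 'joints': array([-1.3,  0.5,  1.6, -0. ,  1.1, -0.1]), 'qvel': array([ 0., -0.,  0.,  0., -0.,  0.]), 'tau': array([  0. , -61.2, -25.8,   0.1,   0. ,   0. ]), 'eef_pos': array([ 247.9, -573.8,  214.7]), 'tcp_rot': array([3.1, 0. , 0.4]), 'ft_force': array([ 0.6, -0.3, -0.5]), 'moment': array([ 0. ,  0. , -0.1]), 'grip_force': 0.0, 'opening': 1.0013692432475503}
```

View pics/top0.png

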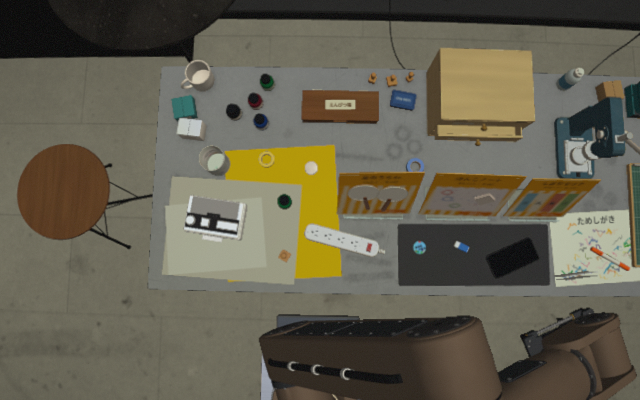

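View pics/side0.png

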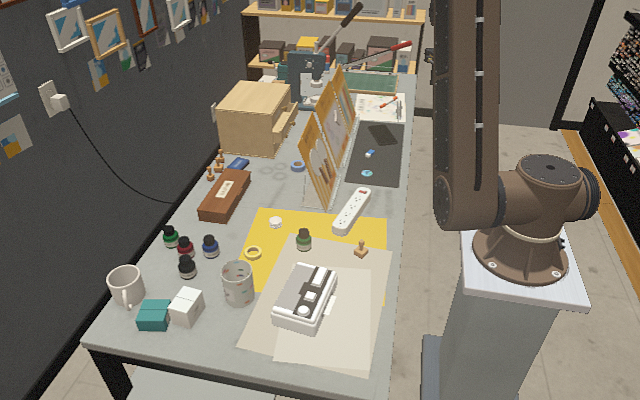

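The top view shows the printer at about (col 215, row 217), the strip from (307,230) to (380,250) with the red rocker at (369,247), the stamp at (284,256), the badge at (420,248) and the eraser at (461,246). The displays stand behind, at rows 175–220. The side view agrees: printer (305,297), strip (352,210), rocker (365,190). Next I'll fit box silhouettes to the masks in both views.

```bash
cat > fit.py <<'E'
from h import *
from scipy.optimize import minimize
np.set_printoptions(precision=3,suppress=True)
def proj(p,X):
    E=np.array(p["extrinsics"]);K=np.array([[p["fx"],0,p["cx"]],[0,p["fy"],p["cy"]],[0,0,1.]])
    return cv2.projectPoints(np.asarray(X,float),cv2.Rodrigues(E[:3,:3])[0],E[:3,3],K,np.array(p["distortion"],float))[0][:,0]
def W(q,X):
    c,s=np.cos(q[2]),np.sin(q[2]);X=np.asarray(X,float)
    return np.c_[q[0]+c*X[:,0]-s*X[:,1],q[1]+s*X[:,0]+c*X[:,1],X[:,2]]
def box(a,b,h): return [[i*a/2,j*b/2,k] for i in(-1,1) for j in(-1,1) for k in(0,h)]
def sil(p,q,B):
    im=np.zeros((400,640),np.uint8);h=cv2.convexHull((proj(p,W(q,B))*16).astype(np.float32))
    cv2.fillConvexPoly(im,np.round(h).astype(np.int32),255,cv2.LINE_AA,4);return im/255.
def fit(name,q0,B,ps):
    ms=[]
    for n,p in ps.items():
        x=proj(p,W(q0,[[0,0,20]]))[0]
        r=[m for m in eyes.cut_out(name,p) if np.hypot(m["centre"][1]-x[0],m["centre"][0]-x[1])<25]
        print(name,n,[(np.array(m["centre"]),round(m["score"],2),m["mask"].sum()) for m in r])
        if r: ms.append((n,p,cv2.morphologyEx(r[0]["mask"].astype(np.uint8),cv2.MORPH_CLOSE,np.ones((7,7)))))
    def go(ms):
        f=lambda v:sum(np.abs(sil(p,[v[0]*10,v[1]*10,v[2]/10],B)-m).sum()/m.sum() for _,p,m in ms)
        v0=np.array([q0[0]/10,q0[1]/10,q0[2]*10])
        r=minimize(f,v0,method="Nelder-Mead",options=dict(initial_simplex=v0+np.array([[0,0,0],[2,0,0],[0,2,0],[0,0,2]])))
        return np.array([r.x[0]*10,r.x[1]*10,r.x[2]/10]),r.fun
    for m in ms: print("  ",m[0],*go([m]))
    q,e=go(ms);print("  both",q,e);return q
if __name__=="__main__":
    ps={n:eyes.read_camera(n) for n in("top","side")}
    S=fit("strip",[478,-82,-.25],box(52,245,34),ps)
    P=fit("printer",[530,305,.1],box(110,170,62),ps)
    sp=W(S,[[-13,-72,38],[0,-72,36]]);pp=W(P,[[-20,64,70.5],[-20,20,70.5],[-20,-46,70.5]])
    print(sp,pp)
    for n,c,z in(("top",(200,430),0),("side",(260,400),0)):
        p=ps[n];im=p["pixels"][:,:,::-1].copy();im=cv2.resize(im,None,fx=4,fy=4,interpolation=cv2.INTER_CUBIC)
        for q,B in((S,box(52,245,34)),(P,box(110,170,62))):
            h=cv2.convexHull(proj(p,W(q,B)).astype(np.float32))
            cv2.polylines(im,[np.int32(h*4+2)],True,(0,255,0),1)
        for u in proj(p,np.r_[sp,pp]): cv2.drawMarker(im,(int(u[0]*4+2),int(u[1]*4+2)),(255,0,255),0,12,1)
        x=im[720:1120,680:1580] if n=="top" else im[680:1360,1040:1640]
        cv2.imwrite(f"pics/{n}1.png",cv2.resize(x,(800,356)) if n=="top" else cv2.resize(x,(529,600)))
E
python3 fit.py
```

```text
strip top [(array([239.9, 341.8]), 0.56, np.int64(1252))]
strip side [(array([210.9, 353.4]), 0.73, np.int64(889))]
   top [471.943 -69.268  -0.24 ] 0.3150347679007705
   side [470.004 -90.673  -0.155] 0.4247866075564084
  both [468.827 -80.706  -0.191] 0.7855358324054635
printer top [(array([219.9, 216.8]), 0.92, np.int64(2263))]
printer side [(array([302.8, 308.2]), 0.63, np.int64(3440))]
   top [526.971 304.784  -0.121] 0.12802788517259575
   side [527.234 299.56   -0.135] 0.12809318849491017
  both [527.09  302.087  -0.132] 0.25837532361971655
[[ 442.376 -148.922   38.   ]
 [ 455.139 -151.393   36.   ]] [[515.654 368.157  70.5  ]
 [509.885 324.537  70.5  ]
 [501.231 259.107  70.5  ]]
```

View pics/top1.png

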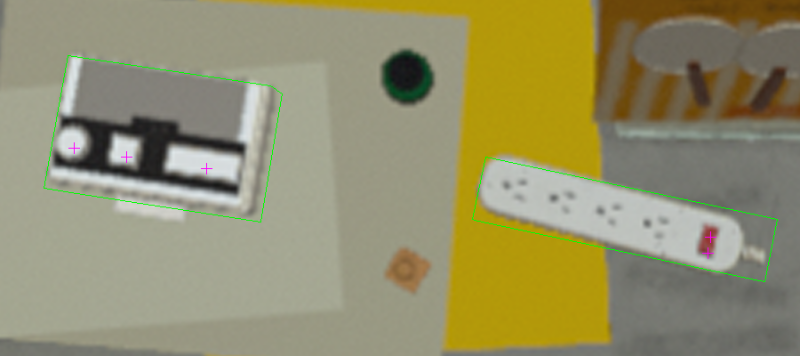

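View pics/side1.png

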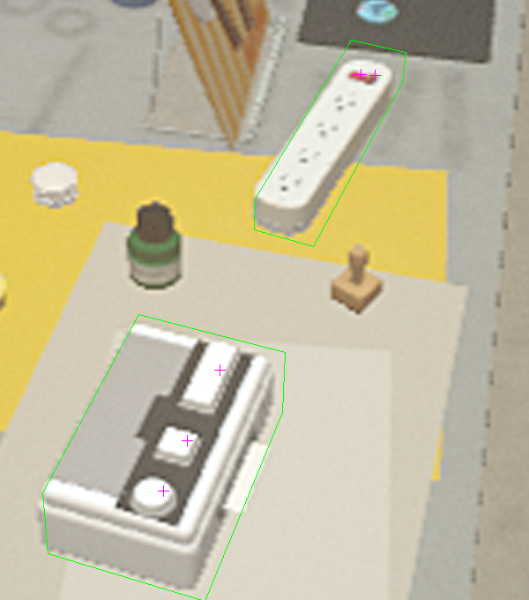

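The crops show my box outlines are loose, because both housings have rounded edges. The features themselves are clear. In the top crop the button is at (73,141), the key (125,150), the bar (203,163) and the rocker (709,241). In the side crop they are at (152,491), (178,441), (212,372) and (363,75). I'll triangulate those pixels directly.

```bash
cat > t.py <<'E'
from fit import *
np.set_printoptions(precision=1,suppress=True)
T=eyes.read_camera("top");S=eyes.read_camera("side")
ft=lambda u,v:[(v/.889+720-1.5)/4,(u/.889+680-1.5)/4]
fs=lambda u,v:[(v/.882+680-1.5)/4,(u/.882+1040-1.5)/4]
for n,a,b,z in(("button",(73,141),(152,490),70.5),("key",(125,150),(178,440),70.5),("bar",(203,162),(212,372),70.5),("rocker",(709,241),(363,75),37)):
    print(n,*tri(T,ft(*a),S,fs(*b)),at_z(T,ft(*a),z),at_z(S,fs(*b),z))
d=at_z(T,ft(737,243),34)-at_z(T,ft(485,183),34);print("strip axis len",np.hypot(*d[:2]),"yaw",np.arctan2(-d[0]*-1,-d[1])*-1*-1, d)
for z,a,b in((62,(72,57),(248,84)),(70.5,(167,145),(240,153)),(70.5,(165,172),(238,180)),(70.5,(73,141),(203,162))):
    d=at_z(T,ft(*a),z)-at_z(T,ft(*b),z);print("printer yaw",-np.arctan2(d[0],d[1]),np.hypot(*d[:2]))
# red mask centroid
for n,p in(("top",T),("side",S)):
    h=cv2.cvtColor(p["pixels"],cv2.COLOR_RGB2HSV);m=((h[...,0]<8)|(h[...,0]>172))&(h[...,1]>130)
    c=proj(p,[[455,-150,37]])[0];yy,xx=np.nonzero(m);k=np.hypot(xx-c[0],yy-c[1])<12
    rc=[yy[k].mean(),xx[k].mean()];print(n,k.sum(),rc,at_z(p,rc,37))
# gray body check: whole-strip mask centroid ray
E
python3 t.py
```

```text
button [522.  369.1  70.4] [0.7, 0.7] [521.3 369.   70.5] [522.7 369.2  70.5]
key [515.2 326.   70.6] [0.4, 0.4] [514.8 325.9  70.5] [515.6 325.9  70.5]
bar [506.3 261.9  70. ] [0.1, 0.1] [506.4 261.8  70.5] [506.1 262.3  70.5]
rocker [ 452.3 -150.    35.9] [0.8, 0.8] [ 451.5 -149.9   37. ] [ 453.  -148.4   37. ]
strip axis len 212.98680718585402 yaw -0.21538046959731713 [ -45.5 -208.1    0. ]
printer yaw -0.13335763058569203 147.8551373431213
printer yaw -0.08856368291939892 59.977682755024276
printer yaw -0.08775015738910008 59.87244095017556
printer yaw -0.13809491514138947 108.19514629217981
top 15 [np.float64(246.46666666666667), np.float64(368.8)] [ 454.2 -149.3   37. ]
side 4 [np.float64(191.25), np.float64(360.5)] [ 459.  -145.1   37. ]
```

```bash
cat > go.py <<'E'
import sys; from h import *
from scipy.spatial.transform import Rotation as Ro
# usage: go.py x y z yaw -> remaining shift in current tool axes (units of 60mm), turn units
x,y,z,w=map(float,sys.argv[1:5]);s=env.state()
R=Ro.from_euler("xyz",s["tcp_rot"]);d=R.inv().apply(np.array([x,y,z])-s["eef_pos"])/60
tx=R.as_matrix()[:,0];dy=(w-np.arctan2(tx[1],tx[0])+np.pi)%(2*np.pi)-np.pi
print("t",round(s["t"],2),"pos",s["eef_pos"].round(1),"rot",s["tcp_rot"].round(3),"F",s["ft_force"].round(1),"open",round(s["opening"],2))
print("first turn then shift: turn",round(-np.degrees(dy)/5,2),"shift after turn",(Ro.from_euler("xyz",[np.pi,0,w]).inv().apply(np.array([x,y,z])-s["eef_pos"])/60).round(2),"shift now",d.round(2))
E
python3 go.py 441 -147.3 100 -0.2154
python3 - <<'E'
from h import *
T=eyes.read_camera("top")
for c in((342,216),(408,219),(505,218)): print(at_z(T,[c[1],c[0]],10).round())
E
```

```text
t 1.8 pos [ 247.9 -573.8  214.7] rot [3.141 0.    0.408] F [ 0.  -0.6  0.6] open 1.0
first turn then shift: turn 7.14 shift after turn [ 1.62 -7.63  1.91] shift now [ 5.77 -5.25  1.91]
[544. -71.  10.]
[ 539. -269.   10.]
[ 547. -563.   10.]
```

```bash
python3 -m inch '[[[0,0,0.1],0.9,1],[[0,0,0.1],0.9,1],[[0,0,0.1],0.9,1],[[0,0,0.1],0.9,1],[[0,0,0.1],0.9,1],[[0,0,0.1],0.9,1],[[0,0,0.1],0.9,1],[[0,0,0.1],0.84,1],[[0,0,0],0,1],[[0,0,0],0,1]]'; python3 go.py 441 -147.3 110 -0.2154
```

```text
t: 3.1
eef_pos: [247.9, -573.9, 166.9]
tcp_rot: [3.141, -0.0, -0.214]
ft_force: [-0.2, 0.3, -0.2]
opening: 0.023
grip_force: 0.0
t 3.1 pos [ 247.9 -573.9  166.9] rot [ 3.141 -0.    -0.214] F [-0.2  0.3 -0.2] open 0.02
first turn then shift: turn 0.02 shift after turn [ 1.62 -7.63  0.95] shift now [ 1.64 -7.63  0.95]
```

```bash
python3 -m inch '[[[0.16,-0.7,0],0,1],[[0.16,-0.7,0],0,1],[[0.16,-0.7,0],0,1],[[0.16,-0.7,0],0,1],[[0.16,-0.7,0],0,1],[[0.16,-0.7,0],0,1],[[0.16,-0.7,0],0,1],[[0.16,-0.7,0],0,1],[[0.16,-0.7,0],0,1],[[0.16,-0.7,0],0,1]]'; python3 go.py 441 -147.3 70 -0.2154
```

```text
t: 4.35
eef_pos: [432.1, -182.8, 167.1]
tcp_rot: [3.141, -0.001, -0.214]
ft_force: [-0.7, 0.0, -0.4]
opening: 0.009
grip_force: 0.0
t 4.35 pos [ 432.1 -182.8  167.1] rot [ 3.141e+00 -1.000e-03 -2.140e-01] F [-0.7  0.  -0.4] open 0.01
first turn then shift: turn 0.02 shift after turn [ 0.02 -0.61  1.62] shift now [ 0.02 -0.61  1.62]
```

```bash
python3 -m inch '[[[0.02,-0.31,0],0,1],[[0,-0.3,0],0,1],[[0,0,0.3],0,1],[[0,0,0.3],0,1],[[0,0,0.3],0,1],[[0,0,0.3],0,1],[[0,0,0.3],0,1],[[0,0,0.2],0,1],[[0,0,0],0,1],[[0,0,0],0,1]]'; python3 go.py 441 -147.3 50 -0.2154
python3 - <<'E'
from fit import *
im=[]
for n in("top","side"):
    p=eyes.read_camera(n);s=env.state();u=proj(p,[s["eef_pos"],[441,-147.3,38]])
    c=u[1].astype(int);x=p["pixels"][c[1]-33:c[1]+33,c[0]-33:c[0]+33,::-1]
    x=cv2.resize(x,(396,396),interpolation=cv2.INTER_CUBIC)
    cv2.drawMarker(x,tuple(int(a) for a in (u[1]-c+33)*6+3),(255,0,255),0,10,1);cv2.drawMarker(x,tuple(int(a) for a in (u[0]-c+33)*6+3),(0,255,0),0,10,1);im.append(x)
cv2.imwrite("pics/r2.png",np.hstack(im))
E
```

```text
t: 5.6
eef_pos: [440.7, -148.6, 65.1]
tcp_rot: [3.141, -0.001, -0.215]
ft_force: [-0.4, 1.1, 0.5]
opening: 0.003
grip_force: 0.0
t 5.6 pos [ 440.7 -148.6   65.1] rot [ 3.141e+00 -1.000e-03 -2.150e-01] F [-0.4  1.1  0.5] open 0.0
first turn then shift: turn 0.0 shift after turn [ 0.   -0.02  0.25] shift now [ 0.   -0.02  0.25]
```

View pics/r2.png

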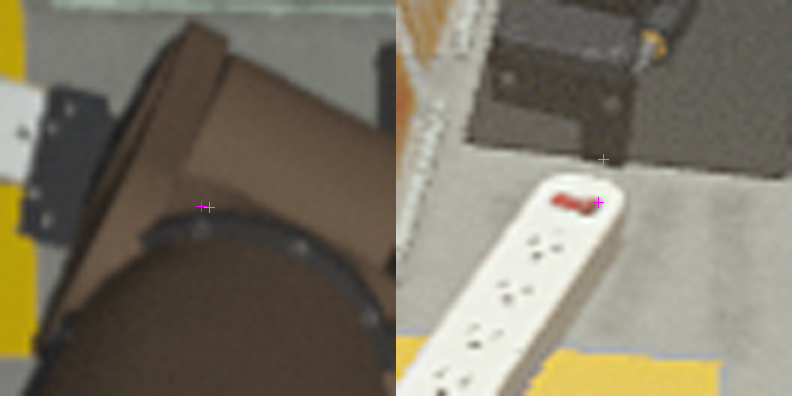

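The side crop shows the fingertips directly above the near edge of the red rocker, with the planned press point at (598,202). The top view is blocked by the arm. Descending.

```bash
python3 -m inch '[[[0,-0.02,0.1],0,1],[[0,0,0.1],0,1],[[0,0,0.1],0,1],[[0,0,0.1],0,1],[[0,0,0.05],0,1],[[0,0,0.02],0,1],[[0,0,0.02],0,1],[[0,0,0],0,1],[[0,0,0],0,1],[[0,0,0],0,1]]'
```

```text
t: 6.95
eef_pos: [438.9, -146.7, 35.7]
tcp_rot: [-3.141, 0.003, -0.215]
ft_force: [-12.4, 0.9, 20.8]
opening: 0.005
grip_force: 11.2
```

```bash
python3 -m inch '[[[0,0,0],0,1],[[0,0,0.015],0,1],[[0,0,0.01],0,1],[[0,0,0],0,1],[[0,0,0],0,1],[[0,0,0],0,1],[[0,0,0],0,1],[[0,0,0],0,1],[[0,0,0],0,1],[[0,0,0],0,1]]'
```

```text
t: 8.2
eef_pos: [439.0, -146.8, 35.3]
tcp_rot: [-3.141, 0.002, -0.215]
ft_force: [-15.6, 1.2, 40.7]
opening: 0.002
grip_force: 21.5
```

```bash
python3 -m inch '[[[0,0,-0.05],0,1],[[0,0,-0.1],0,1],[[0,0,-0.4],0,1],[[0,0,-0.4],-0.86,1],[[0,0,-0.4],0,1],[[0,0,-0.4],0,1],[[0,-0.4,-0.2],0,1],[[0,-0.6,0],0,1],[[0,-0.7,0],0,1],[[0,-0.7,0],0,1]]'; python3 - <<'E'
from fit import *
p=eyes.read_camera("side");u=proj(p,[[452,-150,37]])[0].astype(int)
x=p["pixels"][u[1]-33:u[1]+33,u[0]-33:u[0]+33,::-1];cv2.imwrite("pics/r3.png",cv2.resize(x,(396,396),interpolation=cv2.INTER_CUBIC))
E
python3 go.py 522 369 120 -0.14
```

```text
t: 9.45
eef_pos: [461.0, -3.5, 150.8]
tcp_rot: [3.142, -0.0, -0.141]
ft_force: [-0.3, -0.2, -0.1]
opening: 0.003
grip_force: 0.0
t 9.5 pos [ 4.611e+02 -3.000e-01  1.508e+02] rot [-3.141 -0.    -0.139] F [-1.3  2.5  0.3] open 0.0
first turn then shift: turn 0.01 shift after turn [ 0.15 -6.24  0.51] shift now [ 0.15 -6.24  0.52]
```

View pics/r3.png

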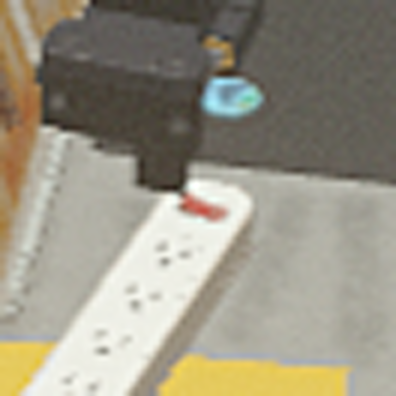

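The crop shows the rocker at (205,207) now rising at its far (left) end and low at its near (right) end, so it looks tipped. I'll check it from above before pressing the button.

```bash
python3 -m inch '[[[0.02,-0.7,0],0,1],[[0.02,-0.7,0],0,1],[[0.02,-0.7,0],0,1],[[0.02,-0.7,0],0,1],[[0.02,-0.7,0],0,1],[[0.02,-0.7,0],0,1],[[0.02,-0.7,0],0,1],[[0.01,-0.7,0],0,1],[[0,-0.6,0],0,1],[[0,0,0],0,1]]'; python3 go.py 522 369 90 -0.14; python3 - <<'E'
from fit import *
im=[]
for n in("top","side"):
    p=eyes.read_camera(n)
    for c,z in(([452,-150,37],25),([512,310,70],33)):
        u=proj(p,[c])[0].astype(int);x=p["pixels"][u[1]-z:u[1]+z,u[0]-z:u[0]+z,::-1]
        x=cv2.resize(x,(300,300),interpolation=cv2.INTER_CUBIC);f=150/z
        for e,k in(([522,369,70.5],(255,0,255)),([506,262,70.5],(255,0,255)),(env.state()["eef_pos"],(0,255,0))):
            if z==33: cv2.drawMarker(x,tuple(int(a) for a in (proj(p,[e])[0]-u+z)*f+f/2),k,0,8,1)
        im.append(x)
cv2.imwrite("pics/b4.png",np.vstack([np.hstack(im[:2]),np.hstack(im[2:])]))
E
```

```text
t: 10.75
eef_pos: [521.5, 364.3, 150.1]
tcp_rot: [-3.142, 0.0, -0.138]
ft_force: [-0.1, -1.0, -0.5]
opening: 0.008
grip_force: 0.0
t 10.75 pos [521.5 364.3 150.1] rot [-3.142  0.    -0.138] F [-0.1 -1.  -0.5] open 0.01
first turn then shift: turn 0.02 shift after turn [-0.   -0.08  1.  ] shift now [-0.   -0.08  1.  ]
```

View pics/b4.png

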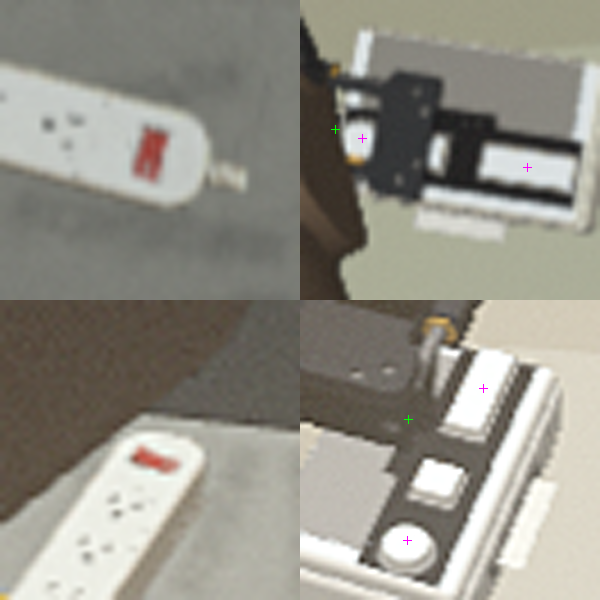

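The markers sit on the button (408,541) and the bar (483,388) in the side crop, and the same in the top crop. I'll compare the rocker before and after, since pressing early would fail the run.

```bash
python3 - <<'E'
from fit import *
rows=[]
for n in("top","side"):
    p=eyes.read_camera(n);u=proj(p,[[452,-150,37]])[0].astype(int);z=10
    f=lambda im:cv2.resize(im[u[1]-z:u[1]+z,u[0]-z:u[0]+z],(280,280),interpolation=cv2.INTER_CUBIC)
    rows.append(np.hstack([f(cv2.imread(f"pics/{n}0.png")),f(p["pixels"][:,:,::-1])]))
cv2.imwrite("pics/cmp.png",np.vstack(rows))
E
```

```text
(no output)
```

View pics/cmp.png

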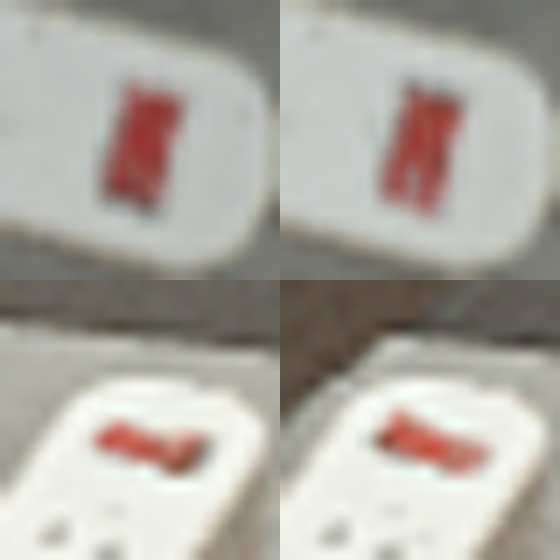

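The dark gap has moved from the near end of the rocker (before, left) to the far end (after, right), and the strip hasn't moved, so the rocker is on. Now the button.

```bash
python3 -m inch '[[[0,-0.06,0.3],0,1],[[0,0,0.3],0,1],[[0,0,0.3],0,1],[[0,0,0.2],0,1],[[0,0,0.1],0,1],[[0,0,0.1],0,1],[[0,0,0.05],0,1],[[0,0,0.04],0,1],[[0,0,0],0,1],[[0,0,0],0,1]]'
```

```text
t: 12.2
eef_pos: [522.3, 366.0, 67.4]
tcp_rot: [-3.141, -0.0, -0.14]
ft_force: [-0.1, 0.0, 2.0]
opening: 0.008
grip_force: 0.3
```

```bash
python3 -m inch '[[[0,-0.02,0.02],0,1],[[0,0,0.02],0,1],[[0,0,0.01],0,1],[[0,0,0.01],0,1],[[0,0,0],0,1],[[0,0,0],0,1],[[0,0,0],0,1],[[0,0,0],0,1],[[0,0,0],0,1],[[0,0,0],0,1]]'
```

```text
t: 13.45
eef_pos: [522.6, 367.1, 65.6]
tcp_rot: [-3.141, -0.001, -0.14]
ft_force: [-5.2, -5.6, 21.0]
opening: 0.005
grip_force: 10.1
```

```bash
python3 -m inch '[[[0,0,-0.1],0,1],[[0,0,-0.3],0,1],[[0,0,-0.3],0,1],[[0,0.4,0],0,1],[[-0.02,0.5,0],0,1],[[0,0.5,0],0,1],[[0,0.36,0],0,1],[[0,0,0],0,1],[[0,0,0],0,1],[[0,0,0],0,1]]'; python3 go.py 506.3 262 75 -0.14; python3 - <<'E'
from fit import *
p=eyes.read_camera("side");im=[];z=33
u=proj(p,[[512,310,70]])[0].astype(int)
for x in(cv2.imread("pics/side0.png"),p["pixels"][:,:,::-1]):
    x=cv2.resize(x[u[1]-z:u[1]+z,u[0]-z:u[0]+z],(390,390),interpolation=cv2.INTER_CUBIC)
    for e,k in(([522,369,65.5],(255,0,255)),([506,262,70.5],(255,0,255)),(env.state()["eef_pos"],(0,255,0))):
        cv2.drawMarker(x,tuple(int(a) for a in (proj(p,[e])[0]-u+z)*390/66+3),k,0,8,1)
    im.append(x)
cv2.imwrite("pics/b5.png",np.hstack(im))
E
```

```text
t: 14.7
eef_pos: [506.5, 263.4, 105.7]
tcp_rot: [-3.142, -0.0, -0.14]
ft_force: [-1.2, 0.6, 0.5]
opening: 0.002
grip_force: 0.0
t 14.7 pos [506.5 263.4 105.7] rot [-3.142 -0.    -0.14 ] F [-1.2  0.6  0.5] open 0.0
first turn then shift: turn 0.01 shift after turn [-0.    0.02  0.51] shift now [-0.    0.02  0.51]
```

View pics/b5.png

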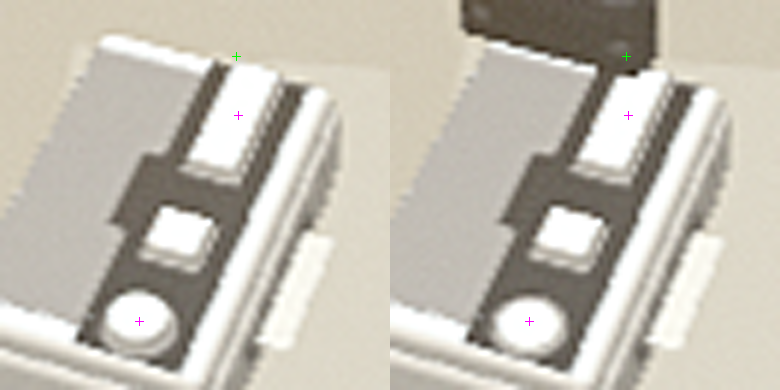

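The button at (529,323) is now flush, with its visible sides gone. The printer hasn't moved, and the fingertips are above the bar at (628,115). Pressing the bar.

```bash
python3 -m inch '[[[0,0.02,0.2],0,1],[[0,0,0.2],0,1],[[0,0,0.1],0,1],[[0,0,0.05],0,1],[[0,0,0.05],0,1],[[0,0,0.03],0,1],[[0,0,0.03],0,1],[[0,0,0.02],0,1],[[0,0,0],0,1],[[0,0,0],0,1]]'
```

```text
t: 16.0
eef_pos: [506.3, 261.6, 65.7]
tcp_rot: [-3.141, -0.001, -0.14]
ft_force: [-3.7, -1.4, 11.1]
opening: 0.005
grip_force: 5.8
```

```bash
python3 -m inch '[[[0,0,0],0,1],[[0,0,0],0,1],[[0,0,0],0,1],[[0,0,0],0,1],[[0,0,0],0,1],[[0,0,0],0,1],[[0,0,0],0,1],[[0,0,0],0,1],[[0,0,0],0,1],[[0,0,0],0,1]]'
```

```text
t: 17.25
eef_pos: [506.3, 261.6, 65.7]
tcp_rot: [-3.141, -0.001, -0.14]
ft_force: [-2.9, -1.4, 11.5]
opening: 0.004
grip_force: 5.8
```

```bash
python3 -c "
from cell import env
print(env.job_done())"
```

```text
the job is handed in; nothing more can be done
None
```

I handed the job in at about 17 s: the rocker is tipped on and the round button is fully down, both checked in the pictures, and the fingertips are holding the feed bar down at about 11 N; no verdict came back.

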